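# Shut the heel chest and turn its catch

## Robot

A 6-joint arm with a two-finger parallel gripper is mounted at the origin on a cart in front of the work surface, level with it; the furniture and walls round the work are solid. World frame = base frame: x ahead of the robot, y to its left, z up, the work surface at z = 0. Lengths are in m, angles in rad, forces in N, time in s.
With the tool pointing down it reaches from about 0.25 to 0.775 m from the base axis. Payload 4 kg.
Tool frame: the origin (TCP) lies midway between the tips of the shut fingers; the grasp point (between the pads) lies 19 mm behind it; z points along the fingers, y is the line along which they close (so a half turn about z gives the same grasp; the last joint's range is limited). The gripper opens to 85 mm and grips with 20 to 120 N. Pads are 22 mm wide; open, the fingers measure 114 mm over their backs; the gripper's body (76 mm by 85 mm) begins 54 mm behind the grasp point. The pads swing forward as they close: fully open they stand 13 mm farther back than shut.
Start: joints at [1.097, 0.087, 1.371, -0, 1.684, -0.103], TCP at [0.199, 0.513, 0.231] pointing down, gripper open.
Joint ranges: [-3.1, 3.1], [-0.76, 2.03], [0.27, 2.55], [-1.08, 4.22], [0.17, 2.65], [-2.57, 2.57]. Speed limits (rad/s): [2.79, 2.79, 3.14, 3.14, 3.14, 3.14].

## Interface

Orientations are given as a unit quaternion [w, x, y, z].
In Python, from station import robot, viewer, spotter gives the robot as it stands.
- The arm moves only by the tool carry_out, never from a script. Its argument "steps" is text: rows parted by semicolons, each of 7 numbers parted by spaces: the turn, a rotation vector about the tool's x, y, z in rad, then the shift along the tool's x, y, z in units of 30 mm (1.0 is 30 mm), then the opening, from 0 (shut) to 1 (fully open). A call has 1 to 10 rows; each row is the pose to reach, as a shift and turn from the pose commanded when the call began, along the tool's axes at that moment; what a row does not reach only later rows make up. A row lasts 1/10 s, in which the tool goes at most 50 mm and 8.59 degrees, less where a joint would pass 70% of its speed; a pose out of reach is approached as far as the arm can. A call with a gripper value outside its range is refused whole. The fingers move at their own pace and stop on an object; the grip force is fixed at half the most. Time passes only in rows, so rows that repeat a pose let the fingers close. It gives the time, the measured TCP pose, the force, the opening and the grip force at its end, in the units of the state.
- robot.sense(): the state, without advancing time (a new reading comes with each control period).
- viewer.grab_frame(name): name is "side" or "top" or "wrist"; returns (picture, depth): 400x640x3 uint8, blue, green, red; 400x640 float32, m along the optical axis (not along the pixel's ray), 0 where there is no reading.
- viewer.calibration(name): a dict with "mtx" (3x3 intrinsics, pixels), "cam_to_world" (4x4, takes a point from camera to world coordinates). Camera axes: x right, y down, z forward; pixel columns grow to the right and rows downward; lengths in m; the calibration is good to about 2 mm. A picture is of the moment at which its call begins: read the wrist's pose just before it. calibration takes no time and is no camera call; for the wrist camera it gives the pose at the moment of the call.
- robot.close_job(): hands the job in; it is judged then, once.
Trained networks look in the newest picture that a camera, given by its name, has taken for a name from the list of things; names that differ only in an ending like _2 or _b are one class to them, and where a whole thing is asked for, a point or a joint stands for the part that bears it (a point fixed in the world has none). Each returns a list of dicts, best first, with "conf" (0 to 1); they miss things now and then, are a little off and sometimes report something else, mostly with a low value. They report only what shows in the picture. A call takes as long as a camera call.
- spotter.find_in(camera, thing): "extent" ([left, top, width, height] in pixels, round what is visible of it).
- spotter.landmark_of(camera, thing): "centre" ([row, column] in pixels: a listed point, or the origin of a listed thing).
The state is a dict: "time_s": time; "qpos": joint angles; "qd": joint speeds; "joint_torque": joint torques, N m; "eef_pos": TCP position; "tool_rot": TCP orientation; "ft_force": force on the tool from outside, world axes, zero at the start; "moment": the same for the moment, N m; "grip_width": opening from 0.0 (shut) to 1.0 (fully open); "finger_force": force on a finger pad.
Only numpy, scipy, OpenCV 4.12 (cv2) and the standard library are available. Lean on these libraries where they do the work, as an engineer would, in place of code of your own. Each camera call takes 0.05 s, during which the arm holds its last target. There are 200 camera calls.

## Task

The two drawers of the low wooden heel chest have been left open. With the fingertips, push both drawers fully shut, then turn the wooden catch on the front of the chest until it lies level across both drawers (either way round will do). Do not pick anything up: the heel blocks ride along in their drawers, and the tin, spool, rubbing stone and bottle round the chest stay standing where they are.

Things in the scene. Friction and masses are not known exactly. Their poses are not given: they have to be found in the camera images.
- chest: low chest of pale wood fixed to the bench, 140 deep (x) x 290 wide (y) x 100 high (its top board is set back 4 mm at the front and overhangs 2 mm at the sides and back). Origin: centre of its underside; x points from its front to its back, y to its left seen by the robot, z up. Its front plane is at x = -70 mm; the catch is hung on the 36 mm wide post between the drawers.
- left_drawer (a joint): how far the left drawer (at y = +75.5 mm of the chest) stands out of the chest's front, m: 0 shut and flush, up to 0.1; it slides along the chest's x, stays where it is left, about 1.5 N of friction.
- right_drawer (a joint): the same for the right drawer (at y = -75.5 mm of the chest).
- left_drawer_front (a point): point on the outer face of the left drawer's front, mid width, 36 mm above the bench. The front is a flat board 111 wide, 12 thick, from 10 to 86 mm above the bench, with a finger notch 44 wide and 24 deep in the middle of its upper edge (so solid below 62 mm there). No handle. Axes as the chest's.
- right_drawer_front (a point): the same point on the right drawer's front.
- catch (a joint): angle of the catch, rad: 0 upright (free of the drawers), +1.57 level with its upper end turned down to the robot's right (-y of the chest), -1.57 level with its upper end turned down to the left; stops at both. Balanced, stays where it is left; light friction (0.04 N m).
- catch_pivot (a point): centre of the catch and of its turning axis (along the chest's x), 10 mm before the chest's front plane and 65 mm above the bench. The catch is a dark wooden bar 90 long, 14 wide and 10 thick with round ends, pivoted at its middle; its rear face is 5 mm before the chest's front plane.
- catch_top (a point): end of the catch that is uppermost at the start, 45 mm from the pivot.
- left_heel: loose heel block, 48 x 26 x 28 high, standing in the left drawer, whose floor is 16 mm above the bench; origin at the centre of its underside, z up.
- right_heel: loose heel block of the same size in the right drawer.
- tin: flat round tin, 60 diameter, 25 high, loose on the rear half of the chest's top; origin at the centre of its underside. Stays.
- spool: thread spool, 56 diameter, 81 high, standing on the bench at the left of the chest; origin at the centre of its underside. Stays.
- stone: dark rubbing stone, 59 x 33 x 15 high, lying on the bench before the middle of the chest, long side roughly along the chest's x; origin at the centre of its underside. Stays.
- primer: bottle with a nozzle, 49 diameter, 150 high, standing on the bench to the right; origin at the centre of its underside. Stays.

How it is judged:
By the outcome, as a careful person would: the job done as asked, in the order asked, and still so for the second after the job is handed in, with the robot touching nothing.
It also fails if it takes over 48 s, if anything falls off the work surface, if the arm or the gripper's body presses on something with over 40 N, if the wrist force passes 120 N, or if a joint passes its speed limit or range.

## Working session

There is one attempt and no reset: what is moved stays moved. The work goes in short steps, Python scripts to look and compute and a tool call to move; the robot and the scene stay as the last step left them, time stands still between calls to the robot, and variables do not carry over. Pictures are saved under pics/ and viewed, at most 10 in all, crops included, and the job is handed in when it is done.

Besides the shell and the picture viewer there is one more tool, called after "Emit:" as a command line: name --argument value ..., lists and objects as JSON in quotes. carry_out: Moves the arm, as the interface text tells. Its arguments: {"type":"object","properties":{"steps":{"type":"string"}},"required":["steps"]}

```bash
mkdir -p pics; ls
cat > h.py <<'E'
import numpy as np, cv2
from station import robot, viewer, spotter
def ray(cam,rc):
    c=viewer.calibration(cam);K=np.array(c["mtx"]);T=np.array(c["cam_to_world"])
    d=T[:3,:3]@np.linalg.solve(K,[rc[1],rc[0],1.]);return T[:3,3],d
def px(cam,D,rc):
    o,d=ray(cam,rc);r,c=int(round(rc[0])),int(round(rc[1]))
    w=D[max(r-1,0):r+2,max(c-1,0):c+2];w=w[w>0]
    return o+d*np.median(w) if w.size else None
def tri(a,b):
    (o1,d1),(o2,d2)=a,b
    A=np.stack([d1,-d2],1);t=np.linalg.lstsq(A,o2-o1,rcond=None)[0]
    p,q=o1+t[0]*d1,o2+t[1]*d2
    return (p+q)/2,np.linalg.norm(p-q)
E
python3 - <<'E'
from h import *
np.set_printoptions(precision=3,suppress=True)
ims=[]
names=["chest","left_drawer_front","right_drawer_front","catch_pivot","catch_top","left_heel","right_heel","tin","spool","stone","primer"]
R={}
for cam in("top","side"):
    im,D=viewer.grab_frame(cam);cv2.imwrite(f"pics/{cam}0.png",im)
    for n in names:
        l=spotter.landmark_of(cam,n)
        if l:
            c=l[0]["centre"];R[cam,n]=c;print(cam,n,np.round(c,0),round(l[0]["conf"],2),px(cam,D,c) if 0<=c[0]<400 and 0<=c[1]<640 else None)
for n in names:
    if("top",n)in R and("side",n)in R:print(n,*tri(ray("top",R["top",n]),ray("side",R["side",n])))
print(robot.sense()["time_s"],robot.sense()["tool_rot"])
E
```

```text
pics
top chest [178. 308.] 0.72 [0.627 0.034 0.099]
top left_drawer_front [217. 282.] 0.66 [0.525 0.117 0.029]
top right_drawer_front [218. 331.] 0.8 [ 0.529 -0.034 -0.002]
top catch_pivot [203. 310.] 0.8 [0.571 0.03  0.021]
top catch_top [200. 306.] 0.49 [0.562 0.041 0.103]
top left_heel [200. 286.] 0.45 [0.575 0.104 0.042]
top right_heel [215. 329.] 0.52 [ 0.531 -0.029  0.034]
top tin [170. 330.] 0.73 [ 0.647 -0.028  0.124]
top spool [176. 245.] 0.69 [0.643 0.226 0.065]
top stone [251. 305.] 0.61 [0.422 0.045 0.012]
top primer [174. 426.] 0.81 [ 0.654 -0.32   0.07 ]
side chest [237. 287.] 0.82 [0.593 0.172 0.1  ]
side left_drawer_front [252. 326.] 0.97 [0.526 0.107 0.028]
side right_drawer_front [218. 338.] 0.73 [ 0.533 -0.039  0.028]
side catch_pivot [219. 318.] 0.91 [0.559 0.049 0.074]
side catch_top [209. 318.] 0.72 [0.56  0.05  0.101]
side left_heel [250. 301.] 0.65 [0.582 0.117 0.029]
side right_heel [253. 301.] 0.54 [0.582 0.118 0.023]
side tin [192. 285.] 0.89 [0.653 0.006 0.11 ]
side spool [289. 248.] 0.76 [0.655 0.25  0.012]
side stone [253. 375.] 0.47 [0.422 0.067 0.014]
side primer [169. 318.] 0.94 [ 0.661 -0.315  0.01 ]
chest [0.648 0.037 0.002] 0.010250929794474586
left_drawer_front [0.523 0.116 0.034] 0.0005729274011935827
right_drawer_front [ 0.527 -0.032  0.032] 0.0088668833029847
catch_pivot [0.564 0.03  0.061] 0.0023725634502888733
catch_top [0.563 0.041 0.095] 0.0010134654182268495
left_heel [0.583 0.107 0.021] 0.005544503628920053
right_heel [ 0.591 -0.024 -0.088] 0.07408985322752384
tin [ 0.661 -0.028  0.089] 0.00754897770082677
spool [0.661 0.237 0.   ] 0.0003409003858304779
stone [ 0.425  0.045 -0.002] 0.0017682012325226555
primer [ 0.671 -0.337 -0.001] 0.006655340091975469
1.2 [0.    0.184 0.983 0.   ]
```

View pics/top0.png

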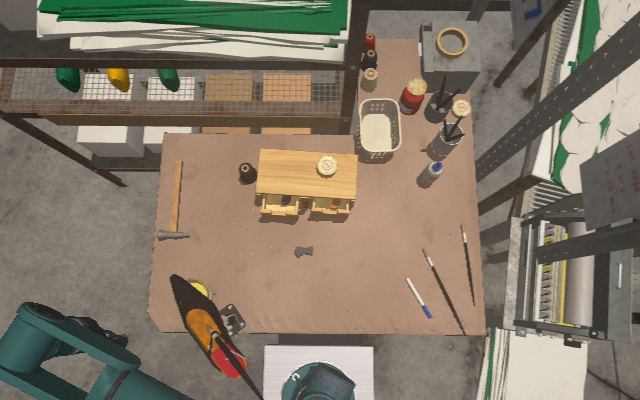

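View pics/side0.png

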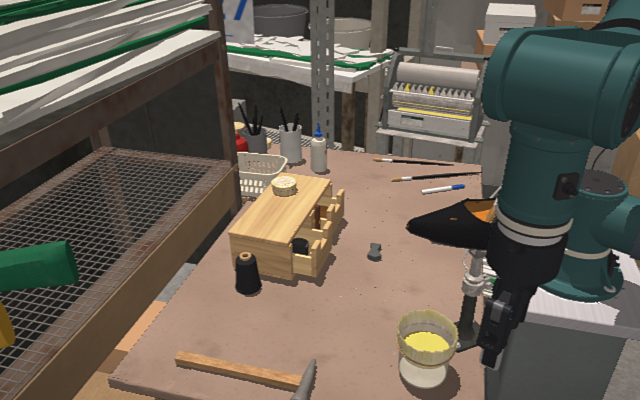

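The top view shows the chest at columns 257-357 and rows 150-215, with both drawers out. The stone is at (251,305), the spool at (174,246), and the tin is on top at (165,327). The side view agrees with this. Next I'll get the chest yaw and drawer openings from depth.

Run:
```python
from h import *
np.set_printoptions(precision=4,suppress=True)
for cam in("top","side"):
    im,D=viewer.grab_frame(cam)
    c=viewer.calibration(cam);K=np.array(c["mtx"]);T=np.array(c["cam_to_world"])
    v,u=np.mgrid[:400,:640];P=np.stack([u,v,np.ones_like(u)],-1)@np.linalg.inv(K).T*D[...,None]
    P=(P@T[:3,:3].T+T[:3,3])[D>0]
    m=(abs(P[:,0]-.63)<.13)&(abs(P[:,1]-.037)<.19)
    Q=P[m&(abs(P[:,2]-.1)<.007)].astype(np.float32)
    Q=Q[Q[:,0]>.565]
    r=cv2.minAreaRect(Q[:,:2]*1000);print(cam,"board",len(Q),r,np.median(Q[:,2]))
    F=P[m&(P[:,2]>.03)&(P[:,2]<.092)&(P[:,0]<.545)]
    for s,n in((1,"L"),(-1,"R")):
        G=F[(s*(F[:,1]-.04)>0.015)]
        if len(G):print(n,len(G),np.percentile(G,[2,20,50,80,98],axis=0))
```

```text
top board 4057 ((639.244384765625, 40.79010009765625), (293.986328125, 147.928466796875), 86.23188781738281) 0.0983492
L 257 [[0.5213 0.0686 0.0315]
 [0.5238 0.0843 0.0521]
 [0.5273 0.1229 0.0626]
 [0.5328 0.1571 0.083 ]
 [0.5401 0.1758 0.0882]]
R 243 [[ 0.5273 -0.0821  0.0328]
 [ 0.5298 -0.0646  0.0509]
 [ 0.533  -0.0304  0.0623]
 [ 0.538   0.0043  0.083 ]
 [ 0.5424  0.0229  0.0885]]
side board 3741 ((640.80517578125, 42.18501281738281), (299.66754150390625, 151.84263610839844), 86.75653839111328) 0.0995343
L 573 [[0.5241 0.0696 0.0314]
 [0.5264 0.0936 0.0437]
 [0.5297 0.1404 0.0616]
 [0.5352 0.1753 0.0824]
 [0.5431 0.1795 0.0864]]
R 325 [[ 0.5305 -0.08    0.0312]
 [ 0.532  -0.0601  0.0456]
 [ 0.5352 -0.0376  0.0625]
 [ 0.5381  0.0069  0.0826]
 [ 0.5435  0.0242  0.087 ]]
```

```bash
cat >> h.py <<'E'
from scipy.spatial.transform import Rotation as Ro
YAW=-0.06
def target(tilt,yaw=YAW,roll=0.):
    # tool y=chest y, tool x=-chest x at tilt 0; tilt>0 points fingers forward
    B=np.array([[-1,0,0],[0,1,0],[0,0,-1.]])
    return Ro.from_euler('z',yaw)*Ro.from_matrix(B)*Ro.from_euler('y',-tilt)*Ro.from_euler('z',roll)
def cur():
    s=robot.sense();q=s["tool_rot"];return np.array(s["eef_pos"]),Ro.from_quat([q[1],q[2],q[3],q[0]]),s
def plan(pts,R=None):
    p,C,s=cur();rv=(C.inv()*R).as_rotvec() if R is not None else np.zeros(3)
    print("t",s["time_s"],"p",p.round(4),"rotvec",rv.round(3),"F",np.round(s["ft_force"],1))
    for x in pts:print(x,(C.inv().apply(np.array(x)-p)/.03).round(2))
def chest(x,y,z,c=(0.639,0.041)):
    v=Ro.from_euler('z',YAW).apply([x,y,0]);return [round(float(c[0]+v[0]),4),round(float(c[1]+v[1]),4),z]
E
python3 - <<'E'
from h import *
im,D=viewer.grab_frame("top")
c=viewer.calibration("top");K=np.array(c["mtx"]);T=np.array(c["cam_to_world"])
v,u=np.mgrid[:400,:640];P=np.stack([u,v,np.ones_like(u)],-1)@np.linalg.inv(K).T*D[...,None]
P=P@T[:3,:3].T+T[:3,3]
for (r,cc) in [(290,180),(310,195),(330,205),(350,215),(365,230),(380,245),(290,200),(315,230)]:print(P[r,cc].round(3))
plan([[.3,.5,.28],[.45,.35,.28],[.42,.05,.22]],target(.7))
E
```

```text
[0.298 0.33  0.288]
[0.251 0.301 0.25 ]
[0.205 0.273 0.251]
[0.16  0.245 0.258]
[0.126 0.208 0.257]
[0.124 0.14  0.454]
[0.304 0.344 0.048]
[0.237 0.236 0.141]
t 1.35 p [0.1993 0.5126 0.2313] rotvec [-0.109 -0.694 -0.298] F [-0.1  0.6 -0.5]
[0.3, 0.5, 0.28] [-3.28  0.82 -1.62]
[0.45, 0.35, 0.28] [-9.75 -2.02 -1.62]
[0.42, 0.05, 0.22] [-12.44 -11.71   0.38]
```

Run:
```python
from h import *
plan([[.28,.5,.40],[.42,.35,.41],[.44,.2,.41],[.42,.06,.38],[.39,.05,.25]],target(.7))
```

```text
t 1.35 p [0.1993 0.5126 0.2313] rotvec [-0.109 -0.694 -0.298] F [-0.1  0.6 -0.5]
[0.28, 0.5, 0.4] [-2.66  0.58 -5.62]
[0.42, 0.35, 0.41] [-8.82 -2.39 -5.96]
[0.44, 0.2, 0.41] [-11.25  -6.8   -5.96]
[0.42, 0.06, 0.38] [-12.32 -11.4   -4.96]
[0.39, 0.05, 0.25] [-11.51 -12.07  -0.62]
```

Emit:
carry_out --steps "0 0 0 -2.7 0.6 -5.6 0;0 0 0 -2.7 0.6 -5.6 0;0 0 0 -2.7 0.6 -5.6 0;0 0 0 -2.7 0.6 -5.6 0;0 0 0 -8.8 -2.4 -6 0;0 0 0 -8.8 -2.4 -6 0;0 0 0 -8.8 -2.4 -6 0;0 0 0 -8.8 -2.4 -6 0;0 0 -0.15 -11.2 -6.8 -6 0;0 0 -0.3 -11.2 -6.8 -6 0"

```text
time_s: 2.35
eef_pos: [0.4308, 0.2602, 0.4106]
tool_rot: [-0.0, 0.045, 0.999, -0.0]
ft_force: [1.1, 0.6, 0.0]
grip_width: 0.001
finger_force: 0.0
```

Run:
```python
from h import *
plan([[.44,.2,.41],[.42,.06,.38],[.40,.05,.25]],target(.7))
```

```text
t 2.35 p [0.4308 0.2602 0.4106] rotvec [-0.011 -0.701 -0.029] F [1.1 0.6 0. ]
[0.44, 0.2, 0.41] [-0.49 -1.97  0.02]
[0.42, 0.06, 0.38] [-0.25 -6.68  1.02]
[0.4, 0.05, 0.25] [ 0.38 -7.07  5.36]
```

Emit:
carry_out --steps "0 0 -0.03 -0.3 -6.7 1 0;0 -0.1 -0.03 -0.3 -6.7 1 0;0 -0.2 -0.03 -0.3 -6.7 1 0;0 -0.3 -0.03 -0.3 -6.7 1 0;0 -0.4 -0.03 0.4 -7.1 5.4 0;0 -0.5 -0.03 0.4 -7.1 5.4 0;-0.01 -0.6 -0.03 0.4 -7.1 5.4 0;-0.01 -0.7 -0.03 0.4 -7.1 5.4 0;-0.01 -0.7 -0.03 0.4 -7.1 5.4 0"

```text
time_s: 3.25
eef_pos: [0.4029, 0.0539, 0.2422]
tool_rot: [0.335, 0.03, 0.942, -0.013]
ft_force: [0.6, -0.4, -0.8]
grip_width: -0.001
finger_force: 0.0
```

Run:
```python
from h import *
np.set_printoptions(precision=4,suppress=True)
im,D=viewer.grab_frame("wrist");cv2.imwrite("pics/w1.png",im)
for n in ["left_drawer_front","right_drawer_front","catch_pivot","catch_top","stone","left_heel","right_heel","chest"]:
    for l in spotter.landmark_of("wrist",n)[:1]:
        c=l["centre"];print(n,np.round(c),round(l["conf"],2),px("wrist",D,c) if 0<=c[0]<400 and 0<=c[1]<640 else None)
c=viewer.calibration("wrist");K=np.array(c["mtx"]);T=np.array(c["cam_to_world"])
v,u=np.mgrid[:400,:640];P=np.stack([u,v,np.ones_like(u)],-1)@np.linalg.inv(K).T*D[...,None]
P=(P@T[:3,:3].T+T[:3,3])[D>0]
Q=P[(abs(P[:,2]-.1)<.006)&(P[:,0]>.565)&(P[:,0]<.73)&(abs(P[:,1]-.04)<.2)]
print(len(Q),cv2.minAreaRect((Q[:,:2]*1000).astype(np.float32)),np.median(Q[:,2]) if len(Q) else 0)
for s in(1,-1):
    G=P[(P[:,2]>.02)&(P[:,2]<.075)&(P[:,0]<.55)&(P[:,0]>.48)&(abs(s*(P[:,1]-.045)-.075)<.045)]
    if len(G):
        A=np.c_[G[:,1],np.ones(len(G))];k=np.linalg.lstsq(A,G[:,0],rcond=None)[0];r=G[:,0]-A@k;g=abs(r)<.004
        k=np.linalg.lstsq(A[g],G[g,0],rcond=None)[0];print(s,len(G),g.sum(),k,"x at y",k@[.045+s*.075,1])
plan([])
```

```text
left_drawer_front [136. 383.] 0.74 [0.5303 0.1225 0.047 ]
catch_pivot [177. 320.] 0.67 [0.5617 0.0456 0.0845]
catch_top [206. 318.] 0.74 [0.5642 0.0429 0.1256]
stone [ 37. 314.] 0.59 [0.4245 0.048  0.0199]
left_heel [159. 358.] 0.59 [0.5287 0.0898 0.0851]
chest [175. 320.] 0.97 [0.5594 0.0446 0.0797]
924 ((627.7173461914062, 30.780364990234375), (153.43751525878906, 399.2969970703125), 7.201007843017578) 0.10294858086069814
1 2508 2409 [0.0597 0.5229] x at y 0.530085308992619
-1 2432 2326 [0.0584 0.538 ] x at y 0.5362157133848547
t 3.7 p [0.4058 0.0538 0.2516] rotvec [0. 0. 0.] F [ 0.1 -0.1 -0.1]
```

View pics/w1.png

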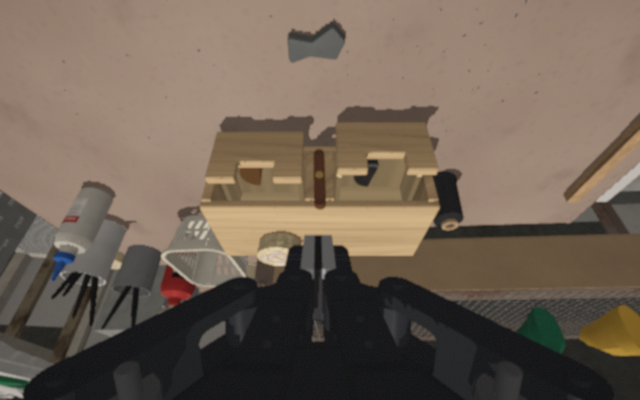

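The wrist view shows the catch upright at (177,320), top end at (206,318). The left drawer is on the image's right, further out than the right drawer, and the stone is well in front. The drawer face slope gives a yaw of -0.06. I'll go to the left drawer.

```bash
sed -i 's/c=(0.639,0.041)/c=(0.640,0.0407)/' h.py
python3 - <<'E'
from h import *
plan([chest(-160,75.5,.12) if 0 else chest(-.16,.0755,.12),chest(-.15,.0755,.038),chest(-.08,.0755,.038)],target(.7))
E
```

```text
t 3.7 p [0.4058 0.0538 0.2516] rotvec [-0.006 -0.002 -0.003] F [ 0.1 -0.1 -0.1]
[0.4848, 0.1257, 0.12] [0.92 2.58 4.94]
[0.4948, 0.1251, 0.038] [2.42 2.59 7.25]
[0.5647, 0.1209, 0.038] [0.63 2.6  8.75]
```

Emit:
carry_out --steps "0 0 0 0.9 2.6 4.9 0;0 0 0 0.9 2.6 4.9 0;0 0 0 0.9 2.6 4.9 0;0 0 0 0.9 2.6 4.9 0;0 0 0 2.4 2.6 7.25 0;0 0 0 2.4 2.6 7.25 0;0 0 0 2.4 2.6 7.25 0;0 0 0 2.4 2.6 7.25 0"

```text
time_s: 4.5
eef_pos: [0.4946, 0.1255, 0.0365]
tool_rot: [0.34, 0.031, 0.94, -0.013]
ft_force: [1.3, 0.5, 0.5]
grip_width: 0.001
finger_force: 0.0
```

Run:
```python
from h import *
plan([chest(-.12,.0755,.038),chest(-.085,.0755,.038),chest(-.078,.0755,.038)],target(.7))
```

```text
t 4.5 p [0.4946 0.1255 0.0365] rotvec [-0.006 -0.005 -0.003] F [1.3 0.5 0.5]
[0.5247, 0.1233, 0.038] [-0.8  -0.01  0.61]
[0.5597, 0.1212, 0.038] [-1.7  -0.    1.35]
[0.5667, 0.1207, 0.038] [-1.88 -0.    1.5 ]
```

Emit:
carry_out --steps "0 0 0 -0.3 0 0.2 0;0 0 0 -0.5 0 0.35 0;0 0 0 -0.65 0 0.49 0;0 0 0 -0.8 0 0.61 0;0 0 0 -0.95 0 0.74 0;0 0 0 -1.1 0 0.86 0;0 0 0 -1.25 0 0.98 0;0 0 0 -1.4 0 1.1 0;0 0 0 -1.52 0 1.2 0;0 0 0 -1.6 0 1.27 0"

```text
time_s: 5.5
eef_pos: [0.5557, 0.1215, 0.0375]
tool_rot: [0.34, 0.031, 0.94, -0.013]
ft_force: [-2.3, 1.1, 2.1]
grip_width: 0.002
finger_force: 0.8
```

Run:
```python
from h import *
plan([chest(-.078,.0755,.038),chest(-.072,.0755,.038)])
```

```text
t 5.5 p [0.5557 0.1215 0.0375] rotvec [0. 0. 0.] F [-2.3  1.1  2.1]
[0.5667, 0.1207, 0.038] [-0.29 -0.    0.22]
[0.5727, 0.1204, 0.038] [-0.45  0.    0.35]
```

Contact confirmed, with about 2 N of friction. I'll press on slowly until it stops.

Emit:
carry_out --steps "0 0 0 -0.08 0 0.06 0;0 0 0 -0.16 0 0.12 0;0 0 0 -0.22 0 0.17 0;0 0 0 -0.28 0 0.21 0;0 0 0 -0.32 0 0.24 0;0 0 0 -0.32 0 0.24 0"

```text
time_s: 6.1
eef_pos: [0.5672, 0.1205, 0.0379]
tool_rot: [0.34, 0.031, 0.94, -0.013]
ft_force: [-0.6, -0.1, -0.0]
grip_width: 0.002
finger_force: 0.4
```

Emit:
carry_out --steps "0 0 0 -0.05 0 0.04 0;0 0 0 -0.1 0 0.08 0;0 0 0 -0.14 0 0.11 0;0 0 0 -0.14 0 0.11 0"

```text
time_s: 6.5
eef_pos: [0.5698, 0.1203, 0.0376]
tool_rot: [0.338, 0.031, 0.941, -0.013]
ft_force: [-26.5, 1.0, 16.4]
grip_width: -0.002
finger_force: 13.2
```

Run:
```python
from h import *
plan([chest(-.15,.0755,.05),chest(-.14,-.0755,.05),chest(-.14,-.0755,.038)],target(.7))
```

```text
t 6.5 p [0.5698 0.1203 0.0376] rotvec [-0.008 -0.01  -0.003] F [-26.5   1.   16.4]
[0.4948, 0.1251, 0.05] [ 1.67 -0.01 -1.91]
[0.4957, -0.0263, 0.05] [ 1.4  -5.04 -1.66]
[0.4957, -0.0263, 0.038] [ 1.65 -5.04 -1.36]
```

Emit:
carry_out --steps "0 0 0 1.6 0 -1.9 0;0 0 0 1.7 0 -2 0;0 0 0 1.7 0 -2 0;0 0 0 1.4 -5 -1.7 0;0 0 0 1.4 -5 -1.7 0;0 0 0 1.4 -5 -1.7 0;0 0 0 1.4 -5 -1.7 0;0 0 0 1.65 -5 -1.4 0;0 0 0 1.65 -5 -1.4 0"

```text
time_s: 7.4
eef_pos: [0.4981, -0.0276, 0.0391]
tool_rot: [0.34, 0.033, 0.94, -0.014]
ft_force: [-0.9, 0.2, -0.9]
grip_width: -0.005
finger_force: 0.0
```

Run:
```python
from h import *
plan([chest(-.12,-.0755,.038),chest(-.085,-.0755,.038),chest(-.075,-.0755,.038)],target(.7))
im,D=viewer.grab_frame("side");cv2.imwrite("pics/s2.png",cv2.resize(im[150:320,200:440],None,fx=3,fy=3))
```

```text
t 7.4 p [ 0.4981 -0.0276  0.0391] rotvec [-0.009 -0.005 -0.006] F [-0.9  0.2 -0.9]
[0.5157, -0.0275, 0.038] [-0.43  0.05  0.4 ]
[0.5506, -0.0296, 0.038] [-1.32  0.06  1.15]
[0.5606, -0.0302, 0.038] [-1.58  0.06  1.36]
```

View pics/s2.png

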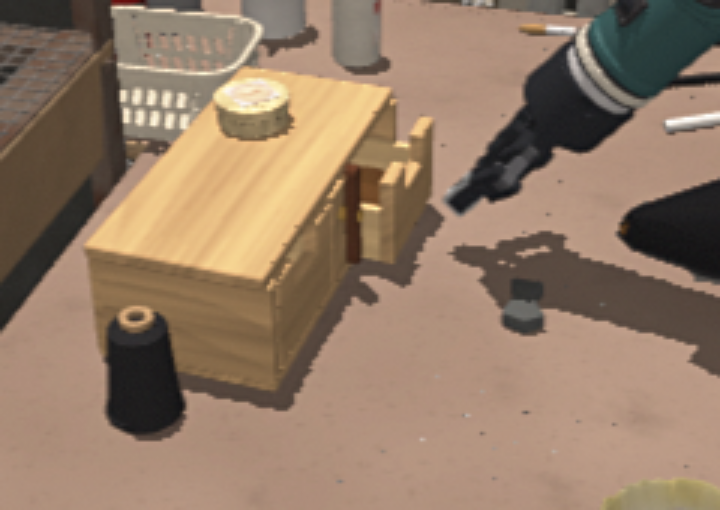

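The left drawer is shut flush in the crop, face at about (300,280). The catch is upright, the right drawer is still out at (410,190), and the rest stands as it was. Next I push the right drawer.

Emit:
carry_out --steps "0 0 0 -0.25 0.05 0.22 0;0 0 0 -0.43 0.05 0.38 0;0 0 0 -0.56 0.05 0.49 0;0 0 0 -0.69 0.05 0.6 0;0 0 0 -0.82 0.05 0.72 0;0 0 0 -0.95 0.05 0.83 0;0 0 0 -1.07 0.05 0.94 0;0 0 0 -1.2 0.05 1.05 0;0 0 0 -1.32 0.05 1.15 0;0 0 0 -1.4 0.05 1.21 0"

```text
time_s: 8.45
eef_pos: [0.5535, -0.0272, 0.038]
tool_rot: [0.34, 0.031, 0.94, -0.013]
ft_force: [-1.5, 0.5, -0.4]
grip_width: 0.001
finger_force: 0.8
```

Emit:
carry_out --steps "0 0 0 -0.06 0 0.05 0;0 0 0 -0.12 0 0.1 0;0 0 0 -0.18 0 0.15 0;0 0 0 -0.24 0 0.2 0;0 0 0 -0.28 0 0.23 0;0 0 0 -0.28 0 0.23 0"

```text
time_s: 9.05
eef_pos: [0.5611, -0.0276, 0.0375]
tool_rot: [0.337, 0.03, 0.941, -0.012]
ft_force: [-34.8, 0.6, 23.7]
grip_width: -0.003
finger_force: 17.5
```

Run:
```python
from h import *
plan([chest(-.12,-.0755,.05),chest(-.12,-.035,.096)],target(.7))
```

```text
t 9.05 p [ 0.5611 -0.0276  0.0375] rotvec [-0.005 -0.011 -0.002] F [-34.8   0.6  23.7]
[0.5157, -0.0275, 0.05] [ 0.9  -0.1  -1.28]
[0.5181, 0.013, 0.096] [-0.07  1.25 -2.47]
```

Emit:
carry_out --steps "0 0 0 0.9 -0.1 -1.3 0;0 0 0 0.9 -0.1 -1.3 0;0 0 0 0.9 -0.1 -1.3 0;0 0 0 -0.1 1.25 -2.5 0;0 0 0 -0.1 1.25 -2.5 0;0 0 0 -0.1 1.25 -2.5 0;0 0 0 -0.1 1.25 -2.5 0"

```text
time_s: 9.75
eef_pos: [0.5217, 0.0127, 0.0978]
tool_rot: [0.34, 0.03, 0.94, -0.013]
ft_force: [-0.3, 0.2, -0.1]
grip_width: 0.001
finger_force: 0.0
```

Run:
```python
from h import *
plan([],target(.7))
im,D=viewer.grab_frame("wrist");cv2.imwrite("pics/w3.png",im)
for n in ["catch_pivot","catch_top"]:
    for l in spotter.landmark_of("wrist",n)[:1]:
        c=l["centre"];print(n,np.round(c),round(l["conf"],2),px("wrist",D,c))
c=viewer.calibration("wrist");K=np.array(c["mtx"]);T=np.array(c["cam_to_world"])
p,C,s=cur();q=K@(T[:3,:3].T@(p-T[:3,3]));print("tcp px",q/q[2],"depth",q[2],"f",K[0,0])
```

```text
t 9.75 p [0.5217 0.0127 0.0978] rotvec [-0.006 -0.005 -0.002] F [-0.3  0.2 -0.1]
catch_pivot [233. 370.] 0.65 [0.55441097 0.04194088 0.06902417]
tcp px [319.52116698 250.73249385   1.        ] depth 0.15595730580928607 f 312.7443502921539
```

View pics/w3.png

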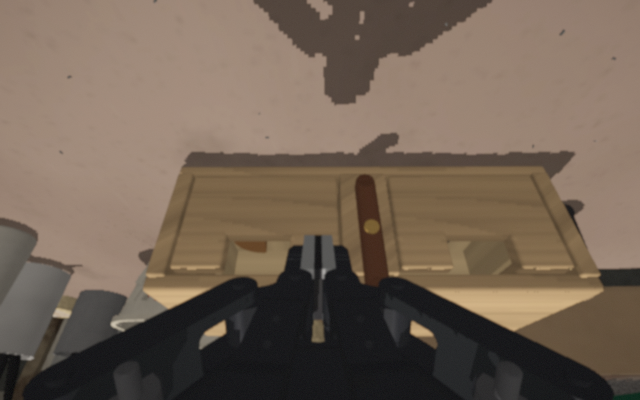

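Both drawers look flush. The brass pivot is at (371,227) and the bar's top end is at about (376,283). The fingertips are at (319,240), about 16 mm wide, just right of the bar. Next I compute the arc for turning the top to the left.

Run:
```python
from h import *
def w(a,x=-.083,r=34,dy=0):
    a=np.radians(a);return chest(x,-.001+(r*np.sin(a)-7*np.cos(a)-8+dy)/1000,round(.066+(r*np.cos(a)+7*np.sin(a))/1000,4))
plan([w(0,-.1,dy=-8),w(0,dy=-8)]+[w(a) for a in range(0,91,10)],target(.7))
```

```text
t 9.9 p [0.5205 0.0121 0.096 ] rotvec [-0.007 -0.008 -0.004] F [-0.3 -0.6  0.5]
[0.5387, 0.0227, np.float64(0.1)] [-0.53  0.39  0.27]
[0.5557, 0.0217, np.float64(0.1)] [-0.97  0.4   0.63]
[0.5562, 0.0297, np.float64(0.1)] [-0.97  0.66  0.63]
[0.5566, 0.0357, np.float64(0.1007)] [-0.99  0.86  0.61]
[0.5569, 0.0417, np.float64(0.1003)] [-0.98  1.06  0.62]
[0.5573, 0.0476, np.float64(0.0989)] [-0.95  1.26  0.65]
[0.5576, 0.0532, np.float64(0.0965)] [-0.89  1.45  0.71]
[0.5579, 0.0582, np.float64(0.0932)] [-0.82  1.62  0.8 ]
[0.5582, 0.0626, np.float64(0.0891)] [-0.74  1.76  0.9 ]
[0.5584, 0.0662, np.float64(0.0842)] [-0.63  1.88  1.03]
[0.5585, 0.0689, np.float64(0.0788)] [-0.51  1.97  1.16]
[0.5586, 0.0706, np.float64(0.073)] [-0.39  2.03  1.31]
```

Emit:
carry_out --steps "0 0 0 -0.53 0.39 0.27 0;0 0 0 -0.53 0.39 0.27 0;0 0 0 -0.75 0.4 0.45 0;0 0 0 -0.97 0.4 0.63 0;0 0 0 -0.97 0.4 0.63 0;0 0 0 -0.97 0.54 0.63 0;0 0 0 -0.97 0.66 0.63 0;0 0 0 -0.99 0.76 0.61 0;0 0 0 -0.99 0.86 0.61 0;0 0 0 -0.98 0.96 0.61 0"

```text
time_s: 10.9
eef_pos: [0.5571, 0.0394, 0.1026]
tool_rot: [0.34, 0.031, 0.94, -0.013]
ft_force: [-0.4, -1.5, 0.1]
grip_width: 0.0
finger_force: 0.7
```

Run:
```python
from h import *
def w(a,x=-.083,r=34,dy=0):
    a=np.radians(a);return chest(x,-.001+(r*np.sin(a)-7*np.cos(a)-8+dy)/1000,round(.066+(r*np.cos(a)+7*np.sin(a))/1000,4))
plan([w(a) for a in range(20,91,10)]+[chest(-.083,.027,.069)],target(.7))
im,D=viewer.grab_frame("wrist");cv2.imwrite("pics/w4.png",im)
```

```text
t 10.9 p [0.5571 0.0394 0.1026] rotvec [-0.006 -0.005 -0.003] F [-0.4 -1.5  0.1]
[0.5569, 0.0417, np.float64(0.1003)] [0.06 0.08 0.05]
[0.5573, 0.0476, np.float64(0.0989)] [0.09 0.27 0.09]
[0.5576, 0.0532, np.float64(0.0965)] [0.14 0.46 0.15]
[0.5579, 0.0582, np.float64(0.0932)] [0.21 0.63 0.23]
[0.5582, 0.0626, np.float64(0.0891)] [0.3  0.78 0.33]
[0.5584, 0.0662, np.float64(0.0842)] [0.4  0.9  0.46]
[0.5585, 0.0689, np.float64(0.0788)] [0.52 0.99 0.6 ]
[0.5586, 0.0706, np.float64(0.073)] [0.64 1.04 0.74]
[0.5588, 0.0726, 0.069] [0.73 1.11 0.85]
```

View pics/w4.png

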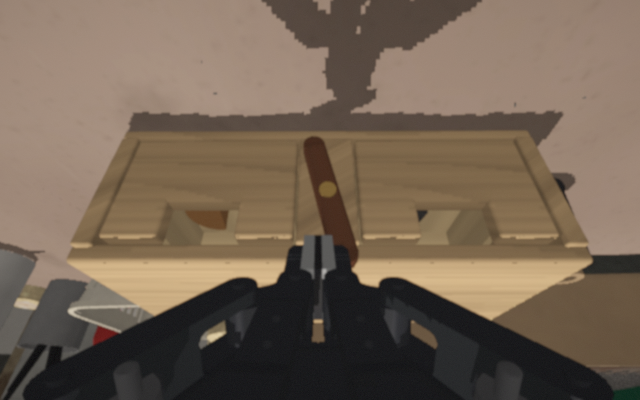

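The bar is turning to the left. Its pivot is at (327,189), its top end is now at (352,255), and the fingers are on its right side at (318,250). I'll continue the arc.

Emit:
carry_out --steps "0 0 0 0.06 0.1 0.05 0;0 0 0 0.09 0.27 0.09 0;0 0 0 0.14 0.46 0.15 0;0 0 0 0.21 0.63 0.23 0;0 0 0 0.3 0.78 0.33 0;0 0 0 0.4 0.9 0.46 0;0 0 0 0.52 0.99 0.6 0;0 0 0 0.64 1.04 0.74 0;0 0 0 0.7 1.08 0.8 0;0 0 0 0.73 1.11 0.85 0"

```text
time_s: 11.95
eef_pos: [0.5599, 0.0714, 0.0712]
tool_rot: [0.342, 0.03, 0.939, -0.014]
ft_force: [-22.6, -7.3, 25.8]
grip_width: 0.005
finger_force: 17.1
```

Run:
```python
from h import *
plan([chest(-.083,.027,.069),chest(-.083,.027,.064)],target(.7))
im,D=viewer.grab_frame("wrist");cv2.imwrite("pics/w5.png",im)
```

```text
t 11.95 p [0.5599 0.0714 0.0712] rotvec [-0.008 -0.002 -0.001] F [-22.6  -7.3  25.8]
[0.5588, 0.0726, 0.069] [0.08 0.04 0.03]
[0.5588, 0.0726, 0.064] [0.18 0.04 0.16]
```

View pics/w5.png

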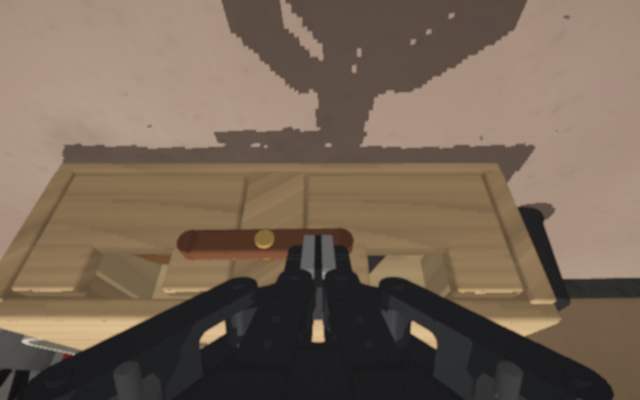

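The bar now lies level, from (180,243) to (350,240) across both drawers, and the force shows it is at its stop. I'll back off along the tool axis and check.

Emit:
carry_out --steps "0 0 0 0 0 -0.5 0;0 0 0 0 0 -1.5 0;0 0 0 0 0 -3 0;0 0 0 0 0 -4.5 0;0 0 0 0 0 -5 0;0 0 0 0 0 -5 0;0 0 0 0 0 -5 0"

```text
time_s: 12.7
eef_pos: [0.4627, 0.0788, 0.1826]
tool_rot: [0.339, 0.031, 0.94, -0.013]
ft_force: [0.0, -0.0, -0.6]
grip_width: 0.0
finger_force: 0.0
```

Run:
```python
from h import *
plan([])
a,_=viewer.grab_frame("wrist");b,_=viewer.grab_frame("side")
cv2.imwrite("pics/f.png",np.vstack([cv2.resize(a[60:260,150:510],(720,400)),cv2.resize(b[160:310,190:440],(720,200)) ])[:600] if 0 else np.hstack([cv2.resize(a[0:300,120:520],(400,300)),cv2.resize(b[160:310,200:400],(400,300))]))
```

```text
t 12.7 p [0.4627 0.0788 0.1826] rotvec [0. 0. 0.] F [ 0.  -0.  -0.6]
```

View pics/f.png

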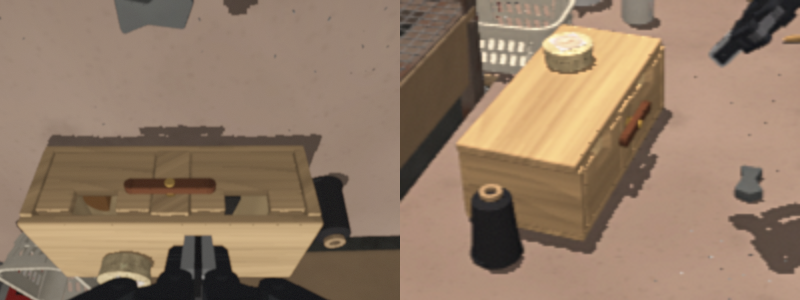

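Both drawers are flush and the catch is level: (125-215,186) in the left half, (635,122) in the right. The tin, spool and stone stand where they were, and the arm is clear, so I'm handing in.

```bash
python3 -c "
from station import robot
print(robot.close_job())"
```

```text
the job is handed in; nothing more can be done
None
```

I pushed both drawers fully shut, then turned the catch level across them (top end to the left) and handed the job in at about 13 s. The tin, spool and stone stand where they were in the last pictures; the arm never went near the bottle.

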